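Size a napkin ring on the sprung step cone

ROBOT

A 6-joint arm with a two-finger parallel gripper is mounted at the origin on the work surface. World frame = base frame: x ahead of the robot, y to its left, z up, the work surface at z = 0. Lengths are in mm, angles in rad, forces in N, time in s.
With the tool pointing down it reaches from about 325 to 775 mm from the base axis. Payload 9.3 kg.
Tool frame: the origin (TCP) lies on the centre line of the jaws, within the pads' length; the fingertips stand 17 mm ahead of it and the grasp point (between the pads) lies 2 mm behind it; z points along the fingers, y is the line along which they close (so a half turn about z gives the same grasp; the last joint's range is limited). The gripper opens to 85 mm and grips with 20 to 120 N. Pads are 22 mm wide; open, the fingers measure 114 mm over their backs; the gripper's body (76 mm by 85 mm) begins 54 mm behind the grasp point. The pads swing forward as they close: fully open they stand 13 mm farther back than shut.
Start: joints at [1.177, 0.259, 0.021, 1.334, 0, 1.418], TCP at [131.165, 534.128, 248.279] pointing down, gripper open.
Joint ranges: [-3.04, 3.04], [-0.91, 1.82], [-1.04, 1.36], [-1.92, 1.95], [-1.52, 1.45], [-3.14, 3.14]. Speed limits (rad/s): [2.22, 2.22, 2.79, 3.14, 3.14, 3.14].

INTERFACE

Orientations are given as a unit quaternion [w, x, y, z].
In Python, from bench import bot, viewer gives the robot as it stands. The module is installed in compiled form; this text tells all that it offers.
- The arm moves only by the shell command python3 -m crank 'ROWS' [FORCE]. ROWS is text: rows parted by semicolons, each of 5 numbers parted by spaces: the shift along the world's x, y, z in cm, then the turn about the world's z in rad, then the closure, from 0 (fully open) to 1 (shut). In form: dx dy dz spin fingers; .... A call has 1 to 5 rows; each row is the pose to reach, as a shift and turn from the pose commanded when the call began; what a row does not reach only later rows make up. A row lasts 1/8 s, in which the tool goes at most 62.5 mm and 10.7 degrees, less where a joint would pass 70% of its speed; a pose out of reach is approached as far as the arm can. A call with a gripper value outside its range is refused whole. The fingers move at their own pace and stop on an object; FORCE is the grip in N (left out, the last holds). Time passes only in rows, so rows that repeat a pose let the fingers close. It gives the time, the measured TCP pose, the force, the opening and the grip force at its end, in the units of the state.
- bot.observe(): the state, without advancing time (a new reading comes with each control period).
- viewer.capture(name): name is "scene" or "side" or "wrist"; returns (picture, depth): 420x560x3 uint8, red, green, blue; 420x560 float32, mm along the optical axis (not along the pixel's ray), 0 where there is no reading.
- viewer.camera_model(name): a dict with "fovy" (degrees; the focal length in pixels is half the picture's height over the tangent of half this angle, whatever the lens; pixels are square), "cx", "cy" (the principal point, pixels), "dist_coeffs" ([k1, k2, p1, p2, k3] as OpenCV has them; the pictures are not rectified), "R" (3x3) and "t" (3): a world point X has camera coordinates R X + t; the wrist camera has in their place "tool_from_camera" (4x4, takes a point from camera to tool coordinates, whose origin is the TCP and whose axes are the flange's). Camera axes: x right, y down, z forward; pixel columns grow to the right and rows downward; lengths in mm; the calibration is good to about 2 mm. A picture is of the moment at which its call begins: read the wrist's pose just before it. camera_model takes no time and is no camera call.
- bot.close_job(): hands the job in; it is judged then, once.
The state is a dict: "t": time; "joints": joint angles; "qd": joint speeds; "joint_torque": joint torques, N m; "tool_pos": TCP position; "tcp_rot": TCP orientation; "wrist_force": force on the tool from outside, world axes, zero at the start; "ft_torque": the same for the moment, N m; "grip_width": finger opening in mm; "finger_force": force on a finger pad.
Only numpy, scipy, OpenCV 4.12 (cv2) and the standard library are available. Lean on these libraries where they do the work, as an engineer would, in place of code of your own. Each camera call takes 0.05 s, during which the arm holds its last target. There are 200 camera calls.

TASK

Find the size of the steel napkin ring lying alone on the round wooden coaster, so that more can be ordered: slide it, held and not dropped, down over the stepped cone of the ring gauge until it stops, press it gently home with about 10 N for a moment (under 5 N does not count, over 20 N is too hard), and leave it sitting level on the step where it stopped. Then slide the gauge's pointer to the mark with as many pips as that step has bands (top step one, middle two, lowest three) and leave it there. Leave the two rings on the oval tray and the pot, bowl and cups where they are.

Things in the scene. Friction and masses are not known exactly. Their poses are not given: they have to be found in the camera images.
- ring_a: Plain steel napkin ring, lying flat: outside diameter 52 mm, 26 mm high, about 60 to 120 g; its origin is its centre, half-way up, z along its axis. Its bore is 28, 35 or 42 mm (the three rings have one each; this name does not tell which). The ring that starts on the coaster is the one to size; the other two start on the tray.
- ring_b: Plain steel napkin ring, lying flat: outside diameter 52 mm, 26 mm high, about 60 to 120 g; its origin is its centre, half-way up, z along its axis. Its bore is 28, 35 or 42 mm (the three rings have one each; this name does not tell which). The ring that starts on the coaster is the one to size; the other two start on the tray.
- ring_c: Plain steel napkin ring, lying flat: outside diameter 52 mm, 26 mm high, about 60 to 120 g; its origin is its centre, half-way up, z along its axis. Its bore is 28, 35 or 42 mm (the three rings have one each; this name does not tell which). The ring that starts on the coaster is the one to size; the other two start on the tray.
- coaster_top (a point): Centre of the top of the fixed round dark-wood coaster, 90 mm across, 5 mm thick; its top is 5 mm above the cart top.
- tray_top (a point): Centre of the floor of the fixed oval steel tray, 300 x 180 mm, floor 5 mm above the cart top, rim 10 mm high; two rings lie on it, to be left alone.
- gauge: The ring gauge; origin at the centre of the underside of its fixed grey metal base plate, 200 mm (its x) x 220 mm (its y) x 12 mm thick. z is up. The cone stands at x = +50 mm on it; the pointer slide runs along its y at x = -58 mm. The marks are lines with raised pips between the slide and the cone.
- cone_axis (a point): Point on the top of the gauge's base plate, 12 mm above the cart top, on the axis of the upright stepped steel cone; z up. The cone's foot sits on a threaded stem whose height setting is unknown: its flat tip is 84 to 92 mm above this point. It stands on a stiff spring: rigid up to about 3 N, then gives about 0.1 mm per N.
- gauge_cone (a point): The middle of the cone (on its axis, 50 mm above the plate). Down from the tip: nose 14 to 24 mm across, shoulder, drum 31 mm (one dark band), shoulder, drum 38 mm (two bands), shoulder, drum 46 mm (three). A ring stops with its lower edge on a shoulder: bore 28 mm at 16 mm below the tip, bore 35 mm at 30 mm below, bore 42 mm at 45 mm below. Held off-centre it can catch on a shoulder it should pass.
- pointer (a joint): Position of the pointer slide, m, growing along the gauge's +y; range 0 to 0.12, starts near 0. One-pip mark at 0.030, two-pip mark at 0.060, three-pip mark at 0.090. About 1.5 N of friction; it stays where it is left.
- pointer_top (a point): Centre of the top of the pointer's upright black grip block: 28 mm (gauge x) x 20 mm (gauge y) x 40 mm tall, this point 54.5 mm above the base plate's top; it slides on a 14 mm high track 40 mm wide and 170 mm long. A small steel blade points from it to the marks.
- date_pot_mid (a point): Bystander: closed cream ceramic date pot with steel lid clips, 110 mm across, 126 mm high; point at its middle, 60 mm up.
- sugar_bowl_mid (a point): Bystander: glass sugar bowl with steel twist cap, 80 mm across, 71 mm high; point 35 mm up.
- finjan_a_mid (a point): Bystander: white finjan cup, 60 mm across, 50 mm high; point 25 mm up.
- finjan_b_mid (a point): Bystander: white finjan cup, as the other.
There are look-alikes about, which are no part of the job. Leave any orange look-alike of the ring_c alone.

How it is judged (in metres and radians):
On the way, in this order (a step that is already met when the one before it is completed fails the run):
1. the ring from the coaster sits on its step and is pressed on it with over 5 N (horizontal distance between each of ring_a, ring_b, ring_c and coaster_top above 0.06 m and ((horizontal distance between ring_a and cone_axis below 0.004 m and z of ring_a in the frame of cone_axis between 0.049 and 0.063 m and angle between ring_a's own z axis and vertical below 0.15 rad and contact force between ring_a and gauge above 5 N) or (horizontal distance between ring_b and cone_axis below 0.004 m and z of ring_b in the frame of cone_axis between 0.0783 and 0.0923 m and angle between ring_b's own z axis and vertical below 0.15 rad and contact force between ring_b and gauge above 5 N) or (horizontal distance between ring_c and cone_axis below 0.004 m and z of ring_c in the frame of cone_axis between 0.0636 and 0.0776 m and angle between ring_c's own z axis and vertical below 0.15 rad and contact force between ring_c and gauge above 5 N))), for 0.2 s.
2. the pointer is at the mark of that step (((horizontal distance between ring_a and cone_axis below 0.004 m and z of ring_a in the frame of cone_axis between 0.049 and 0.063 m and angle between ring_a's own z axis and vertical below 0.15 rad and value of joint pointer between 0.084 and 0.096 m) or (horizontal distance between ring_b and cone_axis below 0.004 m and z of ring_b in the frame of cone_axis between 0.0783 and 0.0923 m and angle between ring_b's own z axis and vertical below 0.15 rad and value of joint pointer between 0.024 and 0.036 m) or (horizontal distance between ring_c and cone_axis below 0.004 m and z of ring_c in the frame of cone_axis between 0.0636 and 0.0776 m and angle between ring_c's own z axis and vertical below 0.15 rad and value of joint pointer between 0.054 and 0.066 m))), for 0.2 s.
At the end, for the whole second after the job is handed in: The coaster's ring rests on the step where its bore stops (4 mm off axis, 7 mm off its mean height, 0.15 rad level), pointer within 6 mm of the mark with that step's pips, other rings within 20 mm of their starts (horizontal distance between each of ring_a, ring_b, ring_c and coaster_top above 0.06 m and ((horizontal distance between ring_a and cone_axis below 0.004 m and z of ring_a in the frame of cone_axis between 0.049 and 0.063 m and angle between ring_a's own z axis and vertical below 0.15 rad and value of joint pointer between 0.084 and 0.096 m and distance of each of ring_b, ring_c from where it was at the start of the episode below 0.02 m) or (horizontal distance between ring_b and cone_axis below 0.004 m and z of ring_b in the frame of cone_axis between 0.0783 and 0.0923 m and angle between ring_b's own z axis and vertical below 0.15 rad and value of joint pointer between 0.024 and 0.036 m and distance of each of ring_a, ring_c from where it was at the start of the episode below 0.02 m) or (horizontal distance between ring_c and cone_axis below 0.004 m and z of ring_c in the frame of cone_axis between 0.0636 and 0.0776 m and angle between ring_c's own z axis and vertical below 0.15 rad and value of joint pointer between 0.054 and 0.066 m and distance of each of ring_a, ring_b from where it was at the start of the episode below 0.02 m))); the robot touches nothing.
It fails at once if a ring is pressed on the cone with over 20 N (contact force between any of ring_a, ring_b, ring_c and gauge above 20 N).
It fails at once if a ring drops or is driven down the cone faster than 0.35 m/s ((horizontal distance between ring_a and cone_axis below 0.02 m and height (world z) of ring_a below 0.1 m and linear speed of ring_a above 0.35 m/s) or (horizontal distance between ring_b and cone_axis below 0.02 m and height (world z) of ring_b below 0.1 m and linear speed of ring_b above 0.35 m/s) or (horizontal distance between ring_c and cone_axis below 0.02 m and height (world z) of ring_c below 0.1 m and linear speed of ring_c above 0.35 m/s)).
It fails at once if a bystander is moved over 30 mm or tipped (distance of any of date_pot_mid, sugar_bowl_mid, finjan_a_mid, finjan_b_mid from where it was at the start of the episode above 0.03 m or angle between any of date_pot_mid, sugar_bowl_mid, finjan_a_mid, finjan_b_mid's own z axis and vertical above 0.35 rad).
It fails at once if a second ring is moved over 20 mm (distance of each of ring_a, ring_b from where it was at the start of the episode above 0.02 m or distance of each of ring_b, ring_c from where it was at the start of the episode above 0.02 m or distance of each of ring_a, ring_c from where it was at the start of the episode above 0.02 m).
It also fails if it takes over 64 s, if anything falls off the work surface, if the arm or the gripper's body presses on something with over 40 N, if the wrist force passes 120 N, or if a joint passes its speed limit or range.

## Working session

There is one attempt and no reset: what is moved stays moved. The work goes in short steps, Python scripts to look and compute and a shell command to move; the robot and the scene stay as the last step left them, time stands still between calls to the robot, and variables do not carry over. Pictures are saved under pics/ and viewed, at most 10 in all, crops included, and the job is handed in when it is done.

```bash
mkdir -p pics; cat > h.py <<'E'
import numpy as np, cv2
from bench import bot, viewer
from scipy.spatial.transform import Rotation as Ro
def snap(n):
    s=bot.observe(); im,d=viewer.capture(n); m=viewer.camera_model(n)
    f=210/np.tan(np.radians(m["fovy"])/2)
    K=np.array([[f,0,m["cx"]],[0,f,m["cy"]],[0,0,1]]); D=np.array(m["dist_coeffs"],float)
    if "R" in m: R=np.array(m["R"]);t=np.array(m["t"])
    else:
        T=np.array(m["tool_from_camera"]); q=s["tcp_rot"]; Rt=Ro.from_quat([q[1],q[2],q[3],q[0]]).as_matrix()
        Rc=Rt@T[:3,:3]; tc=Rt@T[:3,3]+np.array(s["tool_pos"]); R=Rc.T;t=-R@tc
    return dict(im=im,d=d,K=K,D=D,R=R,t=t,s=s)
def save(c,name,box=None,k=1):
    im=c["im"]
    if box: x0,y0,x1,y1=box; im=im[y0:y1,x0:x1]
    im=cv2.resize(im,None,fx=k,fy=k,interpolation=cv2.INTER_CUBIC)
    cv2.imwrite("pics/"+name,im[:,:,::-1])
def cloud(c):
    h,w=c["d"].shape; u,v=np.meshgrid(np.arange(w),np.arange(h))
    p=cv2.undistortPoints(np.stack([u,v],-1).reshape(-1,1,2).astype(float),c["K"],c["D"]).reshape(h,w,2)
    P=np.dstack([p*c["d"][...,None],c["d"]]); W=(P-c["t"])@c["R"]; W[c["d"]<=0]=np.nan
    return W
def onz(c,u,v,z):
    p=cv2.undistortPoints(np.array([[[u,v]]],float),c["K"],c["D"]).ravel()
    r=c["R"].T@np.array([p[0],p[1],1]); o=-c["R"].T@c["t"]; return o+r*(z-o[2])/r[2]
def proj(c,X):
    return cv2.projectPoints(np.array(X,float).reshape(-1,1,3),cv2.Rodrigues(c["R"])[0],c["t"],c["K"],c["D"])[0].reshape(-1,2)
E
python3 - <<'E'
from h import *
import pickle
for n in ["scene","side"]:
    c=snap(n); save(c,n+"0.png",k=1.4); pickle.dump(c,open(n+"0.pkl","wb"))
print(bot.observe())
E
```

```text
{'t': 0.1, 'joints': array([ 1.17736753e+00,  2.59162649e-01,  2.08471273e-02,  1.33372245e+00,
       -4.38811840e-06,  1.41819874e+00]), 'qd': array([ 8.30811665e-04,  1.52423283e-03,  1.73398695e-03, -2.09238911e-04,
        1.10477915e-03,  9.18735654e-05]), 'joint_torque': array([ 3.29779541e-03, -5.56699061e+01,  3.45068550e+01,  1.17001921e-02,
       -1.74788274e-04,  3.53733736e-07]), 'tool_pos': array([131.09475752, 533.90870317, 247.71581203]), 'tcp_rot': array([-1.65282617e-04,  1.20124786e-01,  9.92758606e-01, -5.98422020e-04]), 'wrist_force': array([-0.35311344, -0.2155233 ,  0.19983983]), 'ft_torque': array([-0.01194556,  0.04501378,  0.05398742]), 'finger_force': 0.0, 'grip_width': 85.45599308977557}
```

View pics/scene0.png

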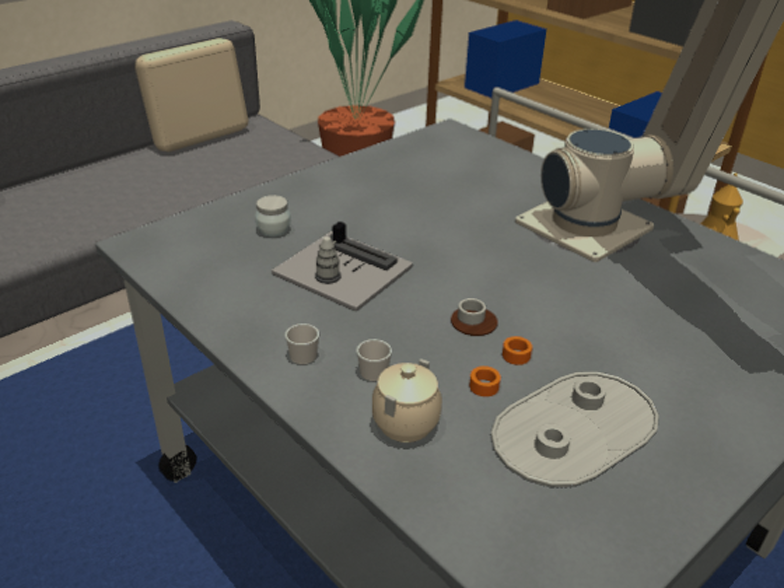

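View pics/side0.png

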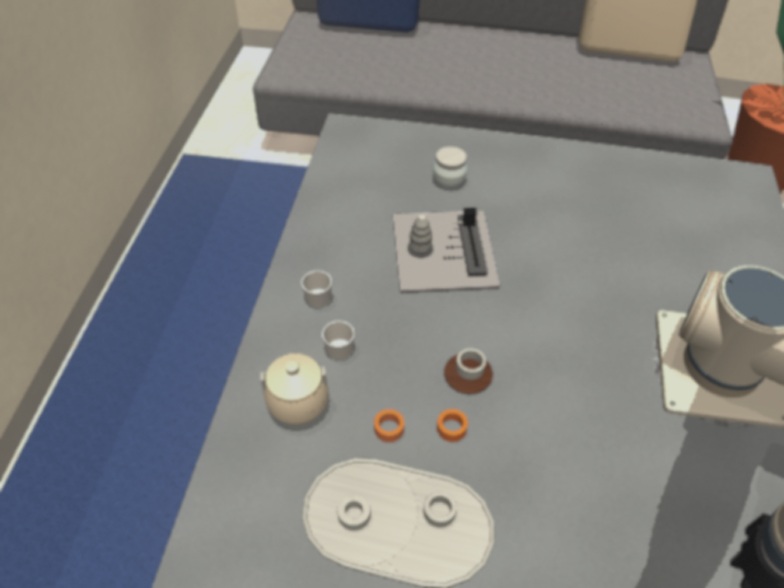

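Candidates in scene0 (displayed pixels): steel ring on the dark coaster (471,311); orange look-alikes (517,350) and (485,381); tray rings (589,394) and (552,441); white cups (302,343) and (374,359). I choose the one on the coaster. In side0 it is at (471,362), the cone at (421,235) and the pointer grip at (469,216).

```bash
python3 - <<'E'
from h import *
import pickle
C={n:pickle.load(open(n+"0.pkl","rb")) for n in ["scene","side"]}
a=C["scene"]["im"][200:250,310:370];b=C["side"]["im"][240:290,305:365]
d=C["side"]["im"][140:220,270:370]
z=lambda i,w:cv2.resize(i,(w,int(i.shape[0]*w/i.shape[1])),interpolation=cv2.INTER_CUBIC)
cv2.imwrite("pics/crop1.png",np.hstack([np.vstack([z(a,340),z(b,340)])[:560],z(d,450)[:560] if 0 else np.vstack([z(d,450),np.zeros((206,450,3),np.uint8)])])[:,:,::-1])
pts={"scene":{"ring":(471,304,20,16),"cone":(327,255,18,35),"ptr":(339,231,8,12),"plate":(345,268,70,36)},"side":{"ring":(471,360,22,20),"cone":(421,235,18,30),"ptr":(469,216,9,10),"plate":(445,250,55,42)}}
for n in C:
    W=cloud(C[n])
    for k,(u,v,a,b) in pts[n].items():
        u,v,a,b=[int(x/1.4) for x in (u,v,a,b)]
        P=W[v-b:v+b,u-a:u+a].reshape(-1,3);P=P[~np.isnan(P[:,0])]
        lo,hi={"ring":(24,45),"cone":(40,120),"ptr":(55,90),"plate":(8,17)}[k]
        Q=P[(P[:,2]>lo)&(P[:,2]<hi)]
        print(n,k,len(Q),Q.mean(0).round(1),Q.min(0).round(1),Q.max(0).round(1))
        if k=="plate":
            r=cv2.minAreaRect(Q[:,:2].astype(np.float32));print(r)
E
```

```text
Traceback (most recent call last):
ValueError: all the input array dimensions except for the concatenation axis must match exactly, but along dimension 0, the array at index 0 has size 560 and the array at index 1 has size 566
```

```bash
python3 - <<'E'
from h import *
import pickle
C={n:pickle.load(open(n+"0.pkl","rb")) for n in ["scene","side"]}
a=C["scene"]["im"][200:250,310:370];b=C["side"]["im"][240:290,305:365]
d=C["side"]["im"][140:220,270:370]
z=lambda i,w,h:cv2.resize(i,(w,h),interpolation=cv2.INTER_CUBIC)
cv2.imwrite("pics/crop1.png",np.hstack([np.vstack([z(a,336,280),z(b,336,280)]),np.vstack([z(d,450,360),np.zeros((200,450,3),np.uint8)])])[:,:,::-1])
pts={"scene":{"ring":(471,304,20,16),"cone":(327,255,18,35),"ptr":(339,231,8,12),"plate":(345,268,70,36)},"side":{"ring":(471,360,22,20),"cone":(421,235,18,30),"ptr":(469,216,9,10),"plate":(445,250,55,42)}}
for n in C:
    W=cloud(C[n])
    for k,(u,v,a,b) in pts[n].items():
        u,v,a,b=[int(x/1.4) for x in (u,v,a,b)]
        P=W[v-b:v+b,u-a:u+a].reshape(-1,3);P=P[~np.isnan(P[:,0])]
        lo,hi={"ring":(24,45),"cone":(40,120),"ptr":(55,90),"plate":(8,17)}[k]
        Q=P[(P[:,2]>lo)&(P[:,2]<hi)]
        if not len(Q): print(n,k,P.mean(0)); continue
        print(n,k,len(Q),Q.mean(0).round(1),Q.min(0).round(1),Q.max(0).round(1))
        if k=="plate":
            r=cv2.minAreaRect(Q[:,:2].astype(np.float32));print(r)
E
```

```text
scene ring 114 [468.2  82.6  28.7] [441.2  52.2  24.1] [494.4 109.9  34. ]
scene cone 366 [ 587.  -202.9   66.1] [ 493.2 -286.7   40.1] [ 623.9 -170.3  102.7]
scene ptr 53 [ 508.4 -269.4   62.4] [ 490.1 -286.7   55.3] [ 522.7 -259.4   68.2]
scene plate 1863 [ 570.1 -187.3   11.4] [ 430.7 -409.1    8. ] [668.9 -82.5  17. ]
((560.93994140625, -251.57583618164062), (205.22267150878906, 316.18170166015625), 13.11609172821045)
side ring 147 [464.3  81.1  29.3] [439.1  52.9  24. ] [488.9 108.3  36.7]
side cone 282 [ 594.6 -185.9   70.6] [ 573.3 -208.1   40.1] [ 618.  -171.9  108.3]
side ptr 71 [ 503.5 -270.8   64. ] [ 489.6 -283.8   55. ] [ 517.  -259.1   71.6]
side plate 2572 [ 551.4 -189.    12.2] [ 429.7 -340.2    8. ] [666.7 -79.2  17. ]
((546.9158325195312, -208.7054901123047), (201.650634765625, 227.0896453857422), 12.988847732543945)
```

View pics/crop1.png

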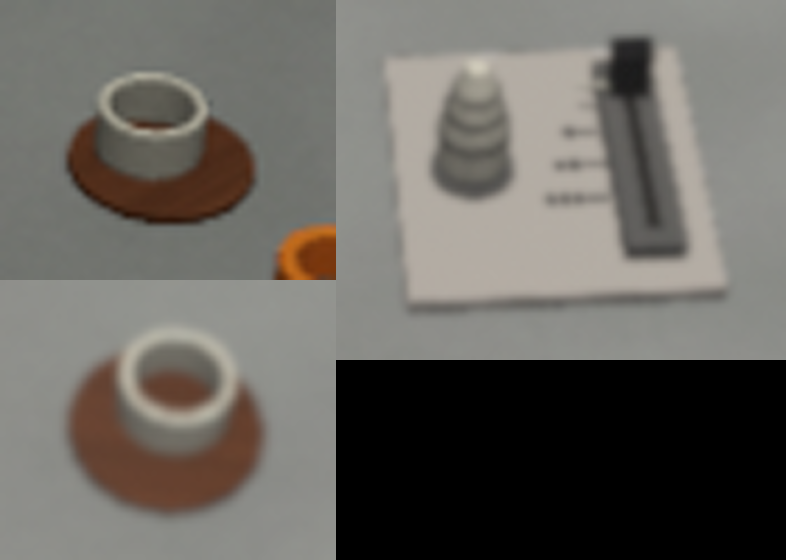

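The crop shows a plain steel ring with a hollow bore on the dark-wood coaster. Both views put it near (466,81) with its top at about 31. The cone is near (596,-188), the grip block near (506,-270), and the gauge yaw is about 13°, so the given sizes agree. Moving above the ring.

```bash
python3 -m crank '6.5 -9 -1 0.15 0; 13 -18 -2 0.3 0; 20 -27 -3 0.47 0; 27 -36 -4 0.47 0; 31.5 -43 -4.5 0.47 0'
```

```text
t: 0.72
tool_pos: [313.5, 286.4, 221.3]
tcp_rot: [0.0, -0.115, 0.993, -0.0]
wrist_force: [-0.0, 1.0, 0.5]
grip_width: 85.4
finger_force: 0.0
```

```bash
python3 -m crank '2 -2 0 0 0; 2 -2 0 0 0;2 -2 0 0 0' ; python3 - <<'E'
from h import *
s=bot.observe();print(s["tool_pos"],s["joints"],s["tcp_rot"])
c=snap("wrist");save(c,"w1.png",k=1.4);W=cloud(c)
m=(W[...,2]>27)&(W[...,2]<36)&(np.hypot(W[...,0]-466,W[...,1]-81)<45)
P=W[m];print(len(P),P.mean(0),P.min(0),P.max(0)); print(proj(c,[466,81,31]))
E
```

```text
t: 1.1
tool_pos: [332.5, 268.1, 221.4]
tcp_rot: [-0.0, -0.114, 0.993, 0.0]
wrist_force: [-0.1, -0.5, 0.4]
grip_width: 85.2
finger_force: 0.0
[332.48985756 268.13398208 221.42817013] [ 4.81507679e-01  6.00528914e-02 -2.93194211e-01  1.21799721e+00
  2.34692002e-04  2.52741809e-01] [-2.51185512e-04 -1.14133648e-01  9.93465373e-01  2.91281701e-05]
655 [466.06043448  80.0794579   30.65569774] [441.19381478  54.2348393   27.01618351] [492.7182029  105.59268527  33.33699206]
[[ 89.51392701 263.79972737]]
```

View pics/w1.png

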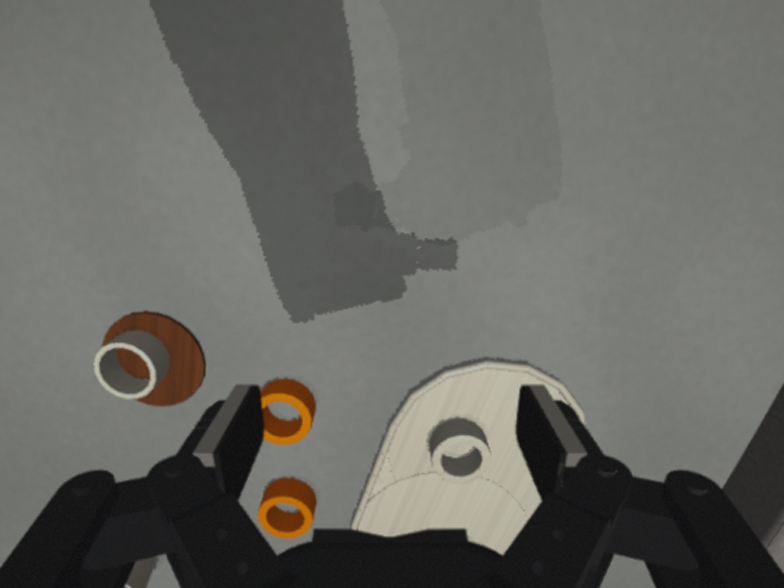

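The wrist view shows the thin-walled coaster ring at (125,370), the oranges at (287,417) and (287,515), and a tray ring at (460,450). The ring centre comes out at (466,80).

```bash
python3 -m crank '4 -5.5 0 0 0; 8 -11 0 0 0; 11 -15.5 -1 0 0; 13.3 -18.8 -3 0 0; 13.3 -18.8 -5 0 0'; python3 -m crank '0 0 -2 0 0; 0 0 -2 0 0'; python3 - <<'E'
from h import *
s=bot.observe();print(s["tool_pos"])
c=snap("wrist");save(c,"w2.png",k=1.4);W=cloud(c)
m=(W[...,2]>27)&(W[...,2]<36)&(np.hypot(W[...,0]-466,W[...,1]-81)<45)
P=W[m];print(len(P),P.mean(0),P.min(0),P.max(0)); print(proj(c,[466,80,31])*1.4)
E
```

```text
t: 1.78
tool_pos: [467.1, 78.8, 170.6]
tcp_rot: [0.0, -0.113, 0.994, -0.0]
wrist_force: [-0.4, 0.5, -0.5]
grip_width: 85.0
finger_force: 0.0
t: 2.02
tool_pos: [464.8, 81.0, 150.5]
tcp_rot: [-0.001, -0.115, 0.993, 0.0]
wrist_force: [-0.3, -1.2, 1.5]
grip_width: 85.3
finger_force: 0.0
[464.7702781   80.95200229 150.46926555]
1161 [466.78700564  80.2719422   30.91355485] [441.85421003  54.74984316  27.00864275] [493.13917955 106.28340819  33.25599866]
[[387.26480011 296.72047788]]
```

View pics/w2.png

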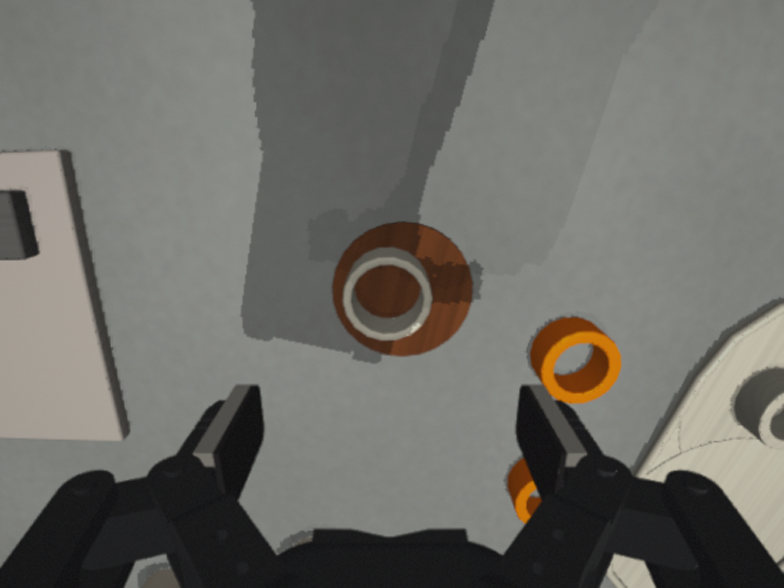

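The ring's rim is centred at (388,296), outer about 90 px and bore about 72 px. That suggests the 42 mm bore, which stops on the lowest step (three pips). The fingers straddle it, so I'm descending.

```bash
python3 -m crank '0.1 -0.05 -3 0 0; 0.1 -0.05 -6 0 0; 0.1 -0.05 -8.5 0 0; 0.1 -0.05 -10.3 0 0; 0.1 -0.05 -10.3 0 0'; python3 -m crank '0 0 0 0 0'
```

```text
t: 2.7
tool_pos: [466.5, 80.1, 48.6]
tcp_rot: [-0.0, -0.115, 0.993, 0.0]
wrist_force: [-1.1, -0.0, -0.3]
grip_width: 85.1
finger_force: 0.0
t: 2.82
tool_pos: [467.5, 79.9, 49.7]
tcp_rot: [0.001, -0.115, 0.993, -0.0]
wrist_force: [-0.2, -0.2, -0.3]
grip_width: 85.0
finger_force: 0.0
```

```bash
python3 -m crank '0 0 -1.2 0 0; 0 0 -2.4 0 0; 0 0 -2.4 0 0; 0 0 -2.4 0 0.6; 0 0 -2.4 0 0.6' 35;  python3 -m crank '0 0 0 0 1; 0 0 0 0 1;0 0 0 0 1;0 0 0 0 1'
```

```text
t: 3.45
tool_pos: [467.0, 79.5, 24.8]
tcp_rot: [0.0, -0.114, 0.993, 0.0]
wrist_force: [0.7, -2.5, 15.0]
grip_width: 51.7
finger_force: 16.3
t: 3.95
tool_pos: [467.0, 79.5, 25.1]
tcp_rot: [0.0, -0.114, 0.993, -0.0]
wrist_force: [-1.9, 1.0, 5.2]
grip_width: 50.8
finger_force: 36.0
```

```bash
python3 -m crank '0 0 2 0 1; 0 0 5 0 1; 0 0 8 0 1; 0 0 12 0 1; 0 0 15 0 1'; python3 -m crank '3 -4.5 0 0 1; 6 -9 0 0 1; 9 -13 0 0 1; 12 -17 0 0 1; 13 -19 0 0 1'; python3 -m crank '0 0 0 0 1;0 0 0 0 1'; python3 - <<'E'
from h import *
import pickle
s=bot.observe();print(s["tool_pos"])
c=snap("wrist");save(c,"w3.png",k=1.4);pickle.dump(c,open("w3.pkl","wb"));W=cloud(c)
for lo in range(8,112,8):
    m=(W[...,2]>lo)&(W[...,2]<lo+8)&(np.hypot(W[...,0]-596,W[...,1]+188)<35)
    P=W[m]
    if len(P): print(lo,len(P),P.mean(0).round(1),P.min(0).round(1),P.max(0).round(1))
E
```

```text
t: 4.58
tool_pos: [466.9, 79.5, 176.2]
tcp_rot: [0.001, -0.114, 0.993, -0.0]
wrist_force: [-0.1, 0.1, -1.2]
grip_width: 51.0
finger_force: 37.0
t: 5.2
tool_pos: [597.8, -112.6, 173.9]
tcp_rot: [-0.0, -0.114, 0.994, -0.0]
wrist_force: [0.1, 0.6, -1.2]
grip_width: 50.9
finger_force: 37.0
t: 5.45
tool_pos: [596.1, -109.6, 174.5]
tcp_rot: [-0.0, -0.115, 0.993, 0.0]
wrist_force: [-0.3, -1.1, -0.9]
grip_width: 50.7
finger_force: 37.0
[ 596.05508154 -109.63071211  174.51630407]
8 1801 [ 587.8 -175.4   12.5] [ 561. -221.   10.] [ 630.6 -153.1   16. ]
16 558 [ 586.7 -187.3   18.4] [ 572.1 -220.4   16.1] [ 621.3 -169.7   23.9]
24 121 [ 583.5 -186.6   28.5] [ 576.2 -210.7   24.5] [ 610.3 -173.8   32. ]
32 141 [ 584.6 -184.7   35.9] [ 576.2 -210.7   32.1] [ 605.3 -173.8   39.9]
40 157 [ 583.8 -185.3   44.1] [ 576.2 -207.9   40. ] [ 607.5 -173.7   48. ]
48 281 [ 586.3 -187.3   53.4] [ 575.8 -218.3   48.1] [ 618.5 -173.6   56. ]
56 543 [ 588.6 -188.4   59. ] [ 576.6 -218.2   56. ] [ 618.1 -174.    64. ]
64 338 [ 589.7 -190.2   69.8] [ 580.  -215.7   64. ] [ 617.1 -177.5   72. ]
72 448 [ 590.8 -190.1   74.9] [ 581.2 -213.8   72. ] [ 614.4 -178.9   80. ]
80 396 [ 593.3 -192.4   85.5] [ 583.3 -212.6   80.1] [ 614.7 -181.6   88. ]
88 503 [ 594.1 -193.    91.6] [ 585.5 -210.5   88. ] [ 612.2 -182.8   96. ]
96 611 [ 597.2 -195.4  101.3] [ 589.1 -205.9   96.1] [ 607.2 -187.   104. ]
104 24 [ 598.9 -195.6  104.3] [ 591.6 -203.1  104. ] [ 605.3 -190.9  105. ]
```

View pics/w3.png

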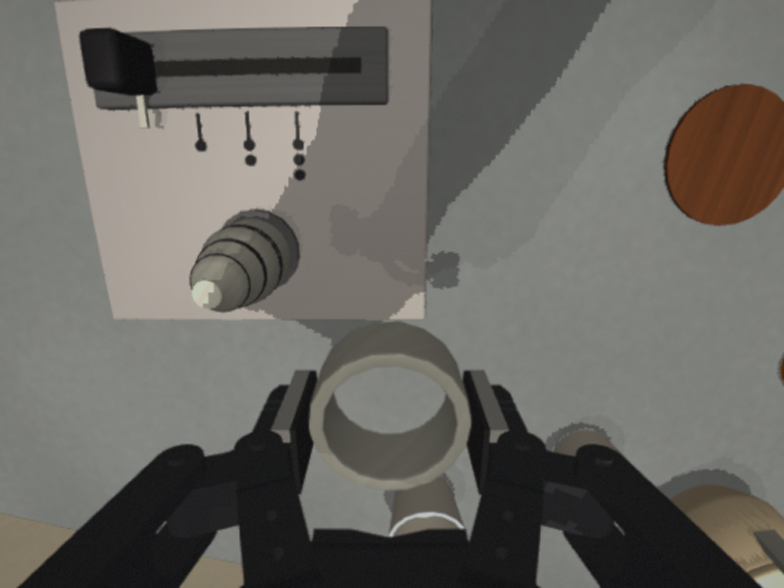

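The view shows the ring held level at (390,405), the cone tip at (207,294) and the grip block at (118,60). The pips run 1–2–3 rightwards at columns 201, 249 and 298. Next I fit the cone axis and the held ring's centre from the same camera.

```bash
cat >> h.py <<'E'
from scipy.optimize import least_squares
def circ(P,r=None):
    p=P[:,:2]; x0=[*p.mean(0)]+([] if r else [20])
    f=lambda x: np.hypot(p[:,0]-x[0],p[:,1]-x[1])-(r if r else x[2])
    o=least_squares(f,x0,loss="soft_l1"); return o.x,np.median(abs(f(o.x)))
def ringfit(W,x,y,z0):
    Q=W[(np.hypot(W[...,0]-x,W[...,1]-y)<32)&(abs(W[...,2]-z0)<30)]
    return Q
E
python3 - <<'E'
from h import *
import pickle
c=pickle.load(open("w3.pkl","rb"));W=cloud(c)
Q=ringfit(W,596,-109.6,170)
h,e=np.histogram(Q[:,2],bins=np.arange(140,200,2));print(dict(zip(e[:-1].astype(int),h)))
for z in range(14,106,3):
    m=(abs(W[...,2]-z-1.5)<1.5)&(np.hypot(W[...,0]-598,W[...,1]+195)<32)
    P=W[m]
    if len(P)>15:
        x,r=circ(P);print(z,len(P),x.round(1),r.round(2))
m=(W[...,2]>102.5)&(np.hypot(W[...,0]-598,W[...,1]+195)<32);P=W[m]
print("tip",P.mean(0),(P.min(0)+P.max(0))/2,P.max(0)-P.min(0))
print(proj(c,[598,-195,104])*1.4, [onz(c,207/1.4,294/1.4,z) for z in (102,104)])
E
```

```text
{np.int64(140): np.int64(0), np.int64(142): np.int64(0), np.int64(144): np.int64(0), np.int64(146): np.int64(0), np.int64(148): np.int64(0), np.int64(150): np.int64(0), np.int64(152): np.int64(0), np.int64(154): np.int64(73), np.int64(156): np.int64(299), np.int64(158): np.int64(361), np.int64(160): np.int64(363), np.int64(162): np.int64(407), np.int64(164): np.int64(423), np.int64(166): np.int64(467), np.int64(168): np.int64(502), np.int64(170): np.int64(525), np.int64(172): np.int64(516), np.int64(174): np.int64(572), np.int64(176): np.int64(584), np.int64(178): np.int64(1031), np.int64(180): np.int64(2713), np.int64(182): np.int64(160), np.int64(184): np.int64(151), np.int64(186): np.int64(156), np.int64(188): np.int64(179), np.int64(190): np.int64(156), np.int64(192): np.int64(167), np.int64(194): np.int64(196), np.int64(196): np.int64(223)}
14 70 [ 599.9 -197.5   27.6] 0.21
17 514 [ 600.2 -197.6   25.4] 1.29
23 17 [ 599.6 -197.2   23.1] 0.14
26 51 [ 599.5 -196.9   23. ] 0.13
29 54 [ 599.5 -197.1   23.1] 0.11
32 53 [ 599.3 -196.8   22.9] 0.16
35 56 [ 599.7 -197.1   23.2] 0.12
38 
[... 364 characters left out ...]
18.9] 0.32
71 294 [ 599.5 -197.    17.6] 0.57
74 194 [ 599.5 -197.1   15.9] 0.4
77 75 [ 599.4 -197.    15.1] 0.16
80 68 [ 599.4 -197.    15. ] 0.18
83 127 [ 599.5 -197.    15. ] 0.28
86 284 [ 599.4 -197.    13.9] 0.57
89 208 [ 599.4 -197.    12.1] 0.48
92 161 [ 599.4 -197.1   10.7] 0.38
95 142 [ 599.3 -197.     9.6] 0.44
98 130 [ 599.4 -197.     8.4] 0.37
101 390 [ 598.7 -196.4    5.4] 1.27
104 24 [ 598.9 -197.     5.3] 1.53
tip [ 597.72836051 -170.51822492  222.62357478] [ 598.73249333 -183.16271405  175.47584889] [ 14.60182557  40.26699234 145.95115134]
[[209.45145546 293.10089724]] [array([ 599.56252711, -196.76958006,  102.        ]), array([ 598.70559197, -196.08534994,  104.        ])]
```

```bash
cat >> h.py <<'E'
def held(W,x,y,zt):
    out=[]
    for lo in range(zt-24,zt-2,4):
        Q=W[(np.hypot(W[...,0]-x,W[...,1]-y)<23.3)&(abs(W[...,2]-lo-2)<2)]
        if len(Q)>30: o,r=circ(Q); out.append(o); print("bore",lo,len(Q),o.round(2),r.round(2))
    Q=W[(np.hypot(W[...,0]-x,W[...,1]-y)<29)&(abs(W[...,2]-zt)<1.5)]
    print("top",len(Q),((Q.min(0)+Q.max(0))/2).round(2),Q.mean(0).round(2))
    A=np.c_[Q[:,:2]-Q[:,:2].mean(0),np.ones(len(Q))]; print("tilt",np.linalg.lstsq(A,Q[:,2],rcond=None)[0])
E
python3 - <<'E'
from h import *
import pickle
c=pickle.load(open("w3.pkl","rb"));held(cloud(c),596,-109.6,180); print(c["s"]["tool_pos"],bot.observe()["tool_pos"])
E
```

```text
bore 156 394 [ 596.97 -109.53   20.57] 0.24
bore 160 454 [ 597.04 -109.53   20.55] 0.23
bore 164 479 [ 597.09 -109.5    20.56] 0.23
bore 168 539 [ 597.16 -109.49   20.54] 0.23
bore 172 581 [ 597.18 -109.49   20.58] 0.22
bore 176 812 [ 596.55 -109.62   21.2 ] 0.37
top 3295 [ 596.67 -110.42  180.  ] [ 595.03 -109.75  180.37]
tilt [-9.48100971e-04  3.45644572e-04  1.80366341e+02]
[ 596.05508154 -109.63071211  174.51630407] [ 596.11832848 -109.40491693  174.75497777]
```

The bore fits at about 41–42 mm and the ring is level. To reach the axis the shift is dx +2.5 mm, dy -87.5 mm.

```bash
python3 -m crank '0.1 -4 0 0 1; 0.25 -7.5 0 0 1; 0.25 -8.75 0 0 1; 0.25 -8.75 0 0 1; 0.25 -8.75 0 0 1'; python3 -m crank '0 0 -2.5 0 1; 0 0 -4 0 1; 0 0 -4 0 1; 0 0 -4 0 1'; python3 - <<'E'
from h import *
s=bot.observe();p=s["tool_pos"];print(p)
c=snap("wrist");W=cloud(c);save(c,"w4.png",k=1.4)
held(W,p[0]+.9,p[1],int(round(p[2]+6)))
for z in range(20,106,5):
    m=(abs(W[...,2]-z-1.5)<1.5)&(np.hypot(W[...,0]-599.5,W[...,1]+197)<28)
    P=W[m]
    if len(P)>15:
        x,r=circ(P);print(z,len(P),x.round(1),r.round(2))
E
```

```text
t: 6.12
tool_pos: [599.2, -196.7, 174.8]
tcp_rot: [0.0, -0.115, 0.993, 0.0]
wrist_force: [-0.0, 0.9, -0.8]
grip_width: 50.7
finger_force: 37.1
t: 6.62
tool_pos: [599.6, -197.8, 135.2]
tcp_rot: [0.0, -0.115, 0.993, -0.0]
wrist_force: [0.2, 1.0, -1.2]
grip_width: 50.7
finger_force: 37.1
[ 599.59057733 -197.82727124  135.20446997]
bore 117 397 [ 600.36 -197.72   20.7 ] 0.21
bore 121 460 [ 600.51 -197.75   20.59] 0.21
bore 125 484 [ 600.67 -197.68   20.52] 0.22
bore 129 536 [ 600.54 -197.71   20.6 ] 0.22
bore 133 574 [ 600.64 -197.69   20.62] 0.23
bore 137 1004 [ 600.15 -197.8    21.28] 0.44
top 3361 [ 600.11 -198.49  141.  ] [ 598.49 -198.28  141.17]
tilt [-7.13707225e-04 -1.67361717e-03  1.41169151e+02]
25 37 [ 599.5 -196.6   22.9] 0.12
30 55 [ 599.9 -196.4   23.2] 0.11
35 51 [ 599.7 -196.5   23.1] 0.1
40 57 [ 599.6 -196.5   22.9] 0.11
45 49 [ 599.7 -196.5   23.2] 0.12
50 86 [ 599.4 -196.6   23. ] 0.13
55 357 [ 599.3 -196.6   21.7] 0.48
60 172 [ 599.7 -196.5   19.4] 0.33
65 53 [ 599.7 -196.6   19.2] 0.16
70 318 [ 599.4 -196.6   18. ] 0.55
75 141 [ 599.7 -196.5   15.6] 0.28
80 75 [ 600.  -196.5   15.5] 0.16
85 153 [ 599.6 -196.6   14.8] 0.41
100 101 [ 602.6 -195.8    3.5] 1.06
```

View pics/w4.png

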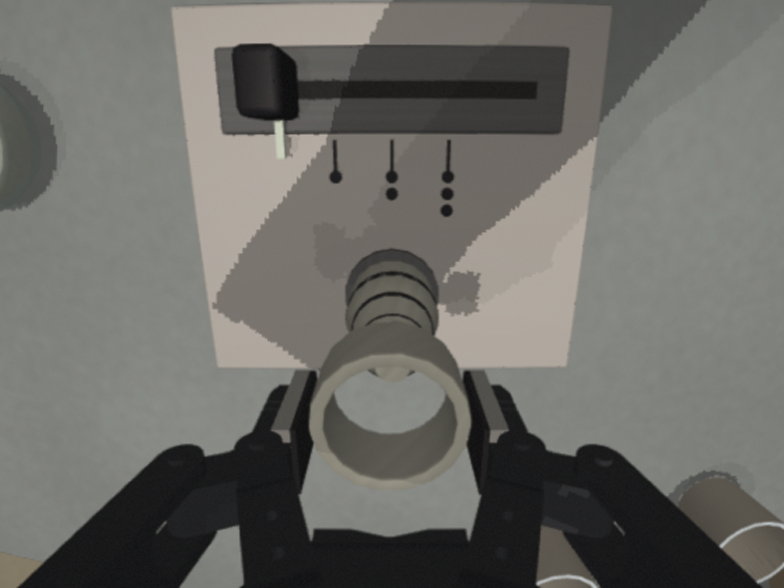

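The ring hangs above the cone tip (tip at (395,375)), off by about 1 mm. Correcting and lowering over the nose.

```bash
cat > m.py <<'E'
from h import *
def meas(n=3):
    r=[];k=[]
    for i in range(n):
        p=bot.observe()["tool_pos"];W=cloud(snap("wrist"));zt=p[2]+6
        a=[]
        for lo in np.arange(zt-22,zt-5,4):
            Q=W[(np.hypot(W[...,0]-p[0]-.9,W[...,1]-p[1])<23.3)&(np.hypot(W[...,0]-p[0]-.9,W[...,1]-p[1])>19)&(abs(W[...,2]-lo-2)<2)]
            if len(Q)>100: a.append(circ(Q)[0][:2])
        r.append(np.mean(a,0)); b=[]
        for z in range(24,72,3):
            if z+3>zt-30: continue
            Q=W[(abs(W[...,2]-z-1.5)<1.5)&(np.hypot(W[...,0]-599.5,W[...,1]+197)<28)]
            if len(Q)>25: b.append(circ(Q)[0][:2])
        k.append(np.median(b,0))
    r=np.array(r);k=np.array(k);print("ring",r.round(1).tolist(),"cone",k.round(1).tolist(),"go",(k-r).mean(0).round(2),bot.observe()["tool_pos"].round(1),bot.observe()["wrist_force"].round(1))
meas()
E
python3 -m crank '-0.08 0.1 -1 0 1; -0.08 0.1 -2 0 1; -0.08 0.1 -2.5 0 1; -0.08 0.1 -2.5 0 1; -0.08 0.1 -2.5 0 1'; python3 m.py
```

```text
t: 7.3
tool_pos: [598.6, -197.1, 109.7]
tcp_rot: [0.0, -0.114, 0.993, -0.0]
wrist_force: [0.3, 0.7, -1.8]
grip_width: 50.8
finger_force: 37.1
ring [[599.7, -196.9], [599.7, -197.0], [599.7, -197.0]] cone [[599.5, -196.6], [599.6, -196.5], [599.5, -196.6]] go [-0.15  0.4 ] [ 598.6 -197.1  109.8] [-1.   0.4 -0.6]
```

```bash
python3 -m crank '-0.01 0.04 -0.6 0 1; -0.01 0.04 -1.2 0 1; -0.01 0.04 -1.8 0 1; -0.01 0.04 -2.4 0 1; -0.01 0.04 -2.4 0 1'; python3 m.py
```

```text
t: 8.07
tool_pos: [598.1, -196.5, 84.8]
tcp_rot: [-0.0, -0.114, 0.993, 0.0]
wrist_force: [-0.7, 0.4, -1.1]
grip_width: 50.9
finger_force: 37.1
ring [[599.2, -196.3], [599.4, -196.4], [599.6, -196.4]] cone [[599.4, -196.6], [599.5, -196.5], [599.6, -196.5]] go [ 0.13 -0.19] [ 598.5 -196.6   85.7] [-0.5 -0.  -1.7]
```

```bash
python3 -m crank '0.01 -0.01 -0.1 0 1; 0.01 -0.01 -0.2 0 1;0.01 -0.01 -0.3 0 1;0.01 -0.01 -0.4 0 1;0.01 -0.01 -0.4 0 1'|grep -E 'tool_pos|wrist'; python3 -m crank '0 0 -0.05 0 1; 0 0 -0.1 0 1; 0 0 -0.1 0 1; 0 0 -0.1 0 1' |grep -E 'tool_pos|wrist'
```

```text
tool_pos: [598.4, -196.7, 81.4]
wrist_force: [-0.0, 1.0, -1.2]
tool_pos: [598.5, -196.7, 80.5]
wrist_force: [0.2, 0.1, -0.2]
```

```bash
for i in 1 2; do :; done; python3 -m crank '0 0 -0.05 0 1; 0 0 -0.1 0 1; 0 0 -0.1 0 1' |grep -E 'tool_pos|wrist'; python3 -m crank '0 0 -0.04 0 1; 0 0 -0.07 0 1; 0 0 -0.07 0 1' |grep -E 'tool_pos|wrist'
```

```text
tool_pos: [598.4, -196.7, 79.5]
wrist_force: [0.5, -0.5, -1.5]
tool_pos: [598.5, -196.7, 78.8]
wrist_force: [0.2, 0.0, -0.8]
```

```bash
python3 -m crank '0 0 -0.04 0 1; 0 0 -0.07 0 1; 0 0 -0.07 0 1' |grep -E 'tool_pos|wrist'; python3 -m crank '0 0 -0.03 0 1; 0 0 -0.05 0 1; 0 0 -0.05 0 1' |grep -E 'tool_pos|wrist'
```

```text
tool_pos: [598.5, -196.7, 78.1]
wrist_force: [-0.9, -0.2, -1.5]
tool_pos: [598.5, -196.7, 77.7]
wrist_force: [-0.1, -0.3, -0.6]
```

```bash
python3 -m crank '0 0 -0.03 0 1; 0 0 -0.05 0 1; 0 0 -0.05 0 1' |grep -E 'tool_pos|wrist'; python3 -m crank '0 0 -0.03 0 1; 0 0 -0.05 0 1; 0 0 -0.05 0 1' |grep -E 'tool_pos|wrist'
```

```text
tool_pos: [598.6, -196.8, 77.3]
wrist_force: [-0.9, -0.3, 1.1]
tool_pos: [598.6, -196.8, 76.9]
wrist_force: [-1.3, -0.7, 4.4]
```

Contact is at the expected height, TCP about 77. Pressing to about 10 N.

```bash
python3 -m crank '0 0 -0.02 0 1; 0 0 -0.04 0 1; 0 0 -0.04 0 1' |grep -E 'tool_pos|wrist'; python3 -m crank '0 0 0 0 1' |grep -E 'tool_pos|wrist'
```

```text
tool_pos: [598.6, -196.8, 76.5]
wrist_force: [-0.2, -0.5, 5.8]
tool_pos: [598.6, -196.8, 76.6]
wrist_force: [-0.9, -1.0, 6.0]
```

```bash
python3 -m crank '0 0 -0.02 0 1; 0 0 -0.04 0 1; 0 0 -0.04 0 1;0 0 -0.04 0 1;0 0 -0.04 0 1' |grep -E 'tool_pos|wrist';  python3 m.py
```

```text
tool_pos: [598.7, -196.8, 76.4]
wrist_force: [-1.2, -0.9, 6.7]
ring [[599.8, -196.6], [599.8, -196.7], [599.7, -196.7]] cone [[599.5, -196.6], [599.5, -196.6], [599.6, -196.6]] go [-0.25  0.11] [ 598.7 -196.8   76.4] [-1.4 -0.4  7.7]
```

```bash
python3 -m crank '0 0 -0.02 0 1; 0 0 -0.04 0 1; 0 0 -0.04 0 1;0 0 -0.04 0 1;0 0 -0.04 0 1' |grep -E 'tool_pos|wrist'; python3 -m crank '0 0 0 0 1; 0 0 0 0 1'|grep -E 'tool_pos|wrist'
```

```text
tool_pos: [598.7, -196.8, 76.1]
wrist_force: [-2.7, -0.9, 8.9]
tool_pos: [598.7, -196.8, 76.1]
wrist_force: [-1.6, -0.9, 9.0]
```

About 10 N has been held for well over 0.2 s. Easing off, then releasing.

```bash
python3 -m crank '0 0 0.03 0 1; 0 0 0.06 0 1; 0 0 0.06 0 1; 0 0 0.06 0 0.3; 0 0 0.06 0 0.3' ; python3 -m crank '0 0 0 0 0; 0 0 0 0 0;0 0 0 0 0'; python3 - <<'E'
from h import *
c=snap("wrist");W=cloud(c);save(c,"w5.png",k=1.4)
z0=83
Q=W[(np.hypot(W[...,0]-599.6,W[...,1]+196.6)<28)&(np.hypot(W[...,0]-599.6,W[...,1]+196.6)>20)&(abs(W[...,2]-z0)<3)]
print(len(Q),((Q.min(0)+Q.max(0))/2).round(2),np.median(Q,0).round(2))
A=np.c_[Q[:,:2]-Q[:,:2].mean(0),np.ones(len(Q))]; print("tilt",np.linalg.lstsq(A,Q[:,2],rcond=None)[0])
E
```

```text
t: 14.38
tool_pos: [598.2, -196.4, 75.6]
tcp_rot: [-0.0, -0.114, 0.993, 0.0]
wrist_force: [-0.3, -0.2, 0.1]
grip_width: 59.7
finger_force: 0.0
t: 14.75
tool_pos: [598.5, -196.7, 76.0]
tcp_rot: [-0.0, -0.114, 0.993, 0.0]
wrist_force: [0.3, -0.6, -1.0]
grip_width: 85.5
finger_force: 0.0
3472 [ 599.03 -196.81   82.88] [ 592.61 -200.44   83.43]
tilt [-2.80324971e-03 -6.95110002e-03  8.32124063e+01]
```

View pics/w5.png

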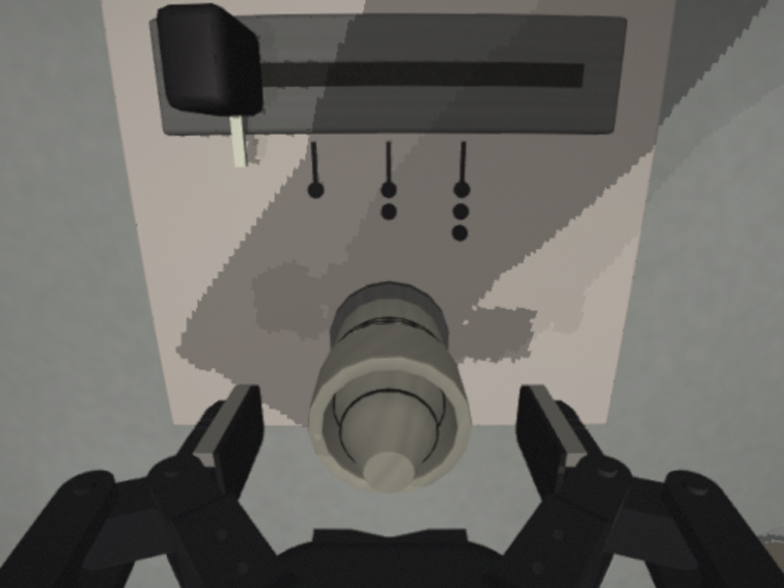

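The ring sits level on the lowest drum's shoulder (rim at (390,425), top at 83 mm). The blade is at column 238 and the three-pip mark at column 462. Retreating upward and measuring the grip block.

```bash
python3 -m crank '0 0 2 0 0; 0 0 4 0 0; 0 0 7 0 0; 0 0 9 0 0; 0 0 9 0 0'|grep pos; python3 -m crank '-3 -2 0 0 0; -6 -4 0 0 0;-9.3 -6 0 0 0;-9.3 -6 0 0 0;-9.3 -6 0 0 0'|grep pos; python3 - <<'E'
from h import *
c=snap("wrist");W=cloud(c);save(c,"w6.png",k=1.4)
Q=W[(np.hypot(W[...,0]-506,W[...,1]+270)<40)&(W[...,2]>62)&(W[...,2]<72)]
print(len(Q),np.median(Q,0),cv2.minAreaRect(Q[:,:2].astype(np.float32)))
P=W[(abs(W[...,2]-12)<2.5)&(np.hypot(W[...,0]-550,W[...,1]+209)<160)]
print(cv2.minAreaRect(P[:,:2].astype(np.float32)))
E
```

```text
tool_pos: [599.1, -197.0, 167.5]
tool_pos: [505.6, -256.6, 165.4]
915 [ 504.914403   -274.25810945   66.61398175] ((505.98602294921875, -274.431640625), (27.2185001373291, 19.78229522705078), 12.695723533630371)
((550.3118896484375, -208.8406219482422), (199.58709716796875, 220.3277587890625), 13.286294937133789)
```

View pics/w6.png

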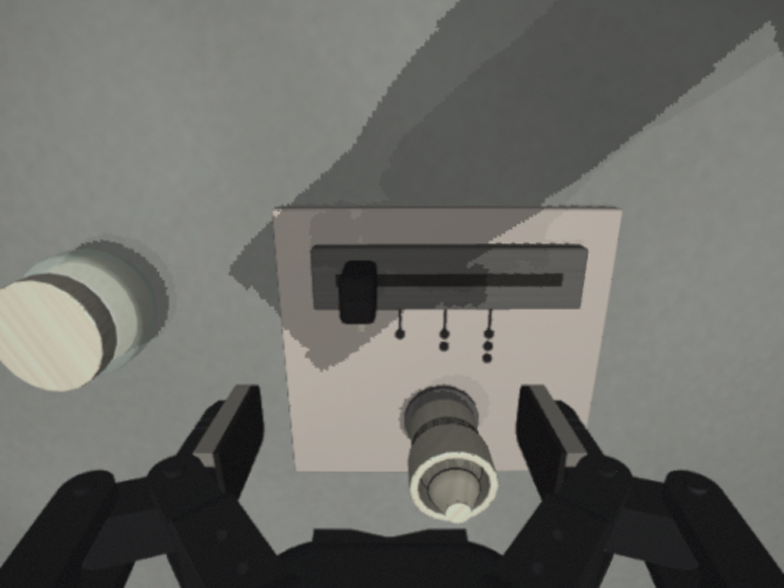

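```bash
python3 - <<'E'
from h import *
c=snap("wrist");a=np.radians(13.2);ex=np.array([np.cos(a),np.sin(a)]);ey=np.array([-np.sin(a),np.cos(a)]);G=np.array([550.3,-208.8])
for u in (400,444.5,489):
    p=onz(c,u/1.4,320/1.4,12.5)[:2]-G; print("mark",p@ex,p@ey)
for p in [(599.55,-196.7),(506,-274.4)]: print((np.array(p)-G)@ex,(np.array(p)-G)@ey)
print("ey",ey,c["s"]["tool_pos"])
E
```

```text
mark -24.730860459757018 -29.128518384271718
mark -24.67324886582837 0.5984034403444205
mark -24.597106159187202 30.445024540402578
50.71180649484209 0.5340243718154674
-58.109362476539964 -53.750832482577245
ey [-0.22835087  0.9735789 ] [ 505.87715351 -256.37515928  165.49842699]
```

Marks lie at gauge y -30, 0 and +30, and the block is at about -54. It therefore needs 84 mm of travel along gauge +y, world (-19, +82) mm.

```bash
python3 -m crank '0 -1.8 -3 0 0; 0 -1.8 -6 0 0; 0 -1.8 -9 0 0; 0 -1.8 -11.2 0 0; 0 -1.8 -11.2 0 0'|grep -E 'pos|wrist'; python3 -m crank '0 0 0 0 0.5; 0 0 0 0 0.7; 0 0 0 0 1;0 0 0 0 1;0 0 0 0 1' 25
```

```text
tool_pos: [505.3, -273.5, 52.3]
wrist_force: [0.3, -0.3, 0.5]
t: 17.4
tool_pos: [505.7, -274.8, 54.7]
tcp_rot: [0.0, -0.114, 0.993, -0.0]
wrist_force: [-0.1, 1.6, 6.1]
grip_width: 19.4
finger_force: 30.1
```

```bash
python3 -m crank '-0.23 1 0 0 1; -0.46 2 0 0 1; -0.7 3 0 0 1; -0.94 4 0 0 1; -1.17 5 0 0 1'|grep -E 'pos|wrist'; python3 -m crank '-0.23 1 0 0 1; -0.47 2 0 0 1; -0.75 3.2 0 0 1; -0.75 3.2 0 0 1; -0.75 3.2 0 0 1'
```

```text
tool_pos: [493.9, -224.9, 54.7]
wrist_force: [-0.2, -3.2, 4.7]
t: 18.65
tool_pos: [486.2, -192.4, 54.7]
tcp_rot: [0.0, -0.115, 0.993, -0.0]
wrist_force: [-2.0, 2.2, 7.0]
grip_width: 19.8
finger_force: 30.3
```

Release, rise and verify.

```bash
python3 -m crank '0 0 0 0 0.7; 0 0 0 0 0.3; 0 0 0 0 0.2; 0 0 0 0 0; 0 0 0 0 0'|grep -E 'pos|wrist|width'; python3 -m crank '0 0 3 0 0; 0 0 6 0 0; 0 0 9 0 0; 0 0 12 0 0; 0 0 12 0 0'|grep -E 'pos|wrist'; python3 - <<'E'
from h import *
c=snap("wrist");W=cloud(c);save(c,"w7.png",k=1.4)
a=np.radians(13.2);ex=np.array([np.cos(a),np.sin(a)]);ey=np.array([-np.sin(a),np.cos(a)]);G=np.array([550.3,-208.8])
Q=W[(np.hypot(W[...,0]-487,W[...,1]+192)<40)&(W[...,2]>62)&(W[...,2]<72)]
r=cv2.minAreaRect(Q[:,:2].astype(np.float32));p=np.array(r[0])-G;print(r,p@ex,p@ey)
E
```

```text
tool_pos: [486.3, -192.7, 54.0]
wrist_force: [-0.2, 0.4, 0.1]
grip_width: 85.5
tool_pos: [487.2, -193.2, 176.1]
wrist_force: [-1.3, 0.3, -0.5]
((486.43109130859375, -191.91224670410156), (27.004531860351562, 19.58036231994629), 12.476468086242676) -58.3250888921528 31.026081198514035
```

View pics/w7.png

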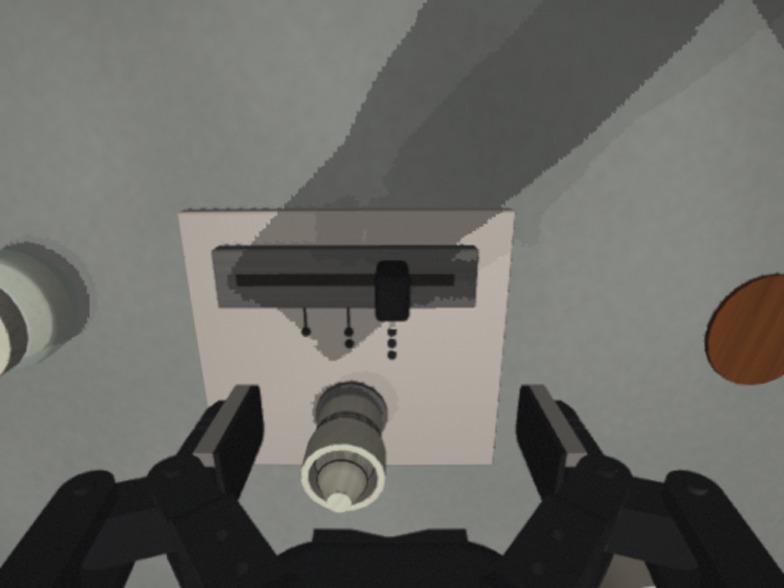

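The block (392,290) stands right at the three-pip mark (392,340), at gauge y about 30.5. The ring is seated at (344,477) and the gripper is clear. Handing in.

```bash
python3 -c "
from bench import bot
print(bot.close_job())"
```

```text
the job is handed in; nothing more can be done
None
```

The coaster ring has the 42 mm bore: it sits level on the lowest step, pressed home at about 10 N, and the pointer is at the three-pip mark (off by about 1 mm or less by camera). The job is handed in, with no verdict returned.

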